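# Swap the axles in the lever clamp

### The arm

A 7-joint arm with a two-finger parallel gripper is mounted at the origin on the work surface. World frame = base frame: x ahead of the robot, y to its left, z up, the work surface at z = 0. Lengths are in mm, angles in rad, forces in N, time in s.
With the tool pointing down it reaches from about 350 to 900 mm from the base axis. Payload 19.9 kg.
Tool frame: the origin (TCP) lies at the very end of the fingers, on their centre line; the grasp point (between the pads) lies 19 mm behind it; z points along the fingers, y is the line along which they close (so a half turn about z gives the same grasp; the last joint's range is limited). The gripper opens to 94 mm and grips with 3 to 60 N. Pads are 16 mm wide; open, the fingers measure 119 mm over their backs; the gripper's body (75 mm by 177 mm) begins 78 mm behind the grasp point.
Start: joints at [1.087, 0.417, -0.01, 1.614, 0.005, 1.111, -0.053], TCP at [267.785, -564.703, 205.425] pointing down, gripper open.
Joint ranges: [-2.81, 2.81], [-0.39, 2.02], [-1.27, 1.25], [0.06, 2.57], [-1.19, 4.33], [0.19, 2], [-2.82, 2.82]. Speed limits (rad/s): [1.89, 1.89, 2.39, 2.39, 3.01, 3.01, 3.01].

### API

Orientations are given as a rotation vector (axis times angle).
In Python, from station import move_pose, move_linear, movej, move_gripper, pause, inverse_kinematics, get_image, calibration, Unreachable, finish_job, current_time_s, current_qpos, current_dq, current_effort, current_eef_pos, current_eef_rot, current_force, current_wrist_torque, current_opening, current_grip_force gives the robot as it stands. The module is installed in compiled form; this text tells all that it offers. Calls block until the motion is done:
- move_pose(position, orientation): joint-space move of the TCP to a pose.
- move_linear(position, velocity=150, frame=None, contact_N=None): straight line of the TCP; frame=None keeps the orientation; velocity is the mean speed in mm/s. With contact_N (N) it stops when the force on the tool has changed by that much, and returns True; else False.
- movej(angles): joint-space move.
- move_gripper(opening): finger opening in mm; the grip force is fixed at half the most; returns when the fingers have stopped.
- pause(seconds).
- inverse_kinematics(position, orientation): joint angles nearest the present ones, or None.
- get_image(name): name is "scene" or "top"; returns (picture, depth): 420x560x3 uint8, red, green, blue; 420x560 float32, mm along the optical axis (not along the pixel's ray), 0 where there is no reading.
- calibration(name): a dict with "intrinsics" (3x3 intrinsics, pixels), "k1" (the pictures are not rectified: a ray, as slopes to the right and down, at radius r is drawn at 1 + k1 r^2 times it, then the intrinsics apply), "position" and "orientation" of the camera in the world. Camera axes: x right, y up, looking along -z (the intrinsics and any distortion apply to the point x, -y, -z); pixel columns grow to the right and rows downward; lengths in mm; the calibration is good to about 2 mm. A picture is of the moment at which its call begins. calibration takes no time and is no camera call.
A pose or a line that the arm cannot do raises Unreachable and nothing moves.
- finish_job(): hands the job in; it is judged then, once.
Readings, each from a call of its own:
- current_time_s(): time.
- current_qpos(): joint angles.
- current_dq(): joint speeds.
- current_effort(): joint torques, N m.
- current_eef_pos(): TCP position.
- current_eef_rot(): TCP orientation.
- current_force(): force on the tool from outside, world axes, zero at the start.
- current_wrist_torque(): the same for the moment, N m.
- current_opening(): finger opening in mm.
- current_grip_force(): force on a finger pad.
Only numpy, scipy, OpenCV 4.12 (cv2) and the standard library are available. Lean on these libraries where they do the work, as an engineer would, in place of code of your own. Each camera call takes 0.05 s, during which the arm holds its last target. There are 200 camera calls.

### The job

Change over the toy axles in the iron lever clamp: swing the clamp's U-shaped lever right over to its open side, lift out the axle with wheels and lay it squarely in the notches of the empty wooden stand, centred. Then lay the bare axle from the other stand centred in the clamp's notches, and swing the lever back fully down onto it. Do not disturb the locomotive, spinning top, tweezer block and clock key, and leave both axles lying at rest.

Things in the scene. Friction and masses are not known exactly. Their poses are not given: they have to be found in the camera images.
- clamp: Dark iron clamp block, fixed, pose varies. Origin: underside, z up. Base x -55 to 80, y +-56, 18 thick. Two cheeks 10 thick at y = +-34 (x +-25, up to z 65) have V notches, open upward, for a 12 rod along the clamp's y with its axis at z = 55 over the origin; the 58 gap between the cheeks is free for fingers. Hinge posts x 41 to 63, y +-(40 to 56), up to z 74.
- clamp_seat (a point): Centre of the clamp's notches: where the middle of a seated axle lies, 55 above the bench; axes as clamp (axle along y).
- lever (a joint): Clamp lever angle (rad). At 0 it lies level towards the clamp's -x, arms resting on a seated axle (with none it sinks to -0.06); it grows as the bar swings up and over to +x, stop at 2.9. Bar in the clamp's frame (mm): x = 52 - 115 cos q, z = 67 + 115 sin q. Stiff friction hinge (0.12 N m): stays where left. Starts nearly shut, 0.02 to 0.5, over the axle with wheels.
- lever_hinge (a point): Middle of the lever's hinge line, which runs along the clamp's y at x = 52, z = 67 of the clamp. The lever (0.14 kg) is a plain steel U: two arms 12 x 12, at y = +-48, 115 long from here to a round crossbar, the handle.
- lever_bar (a point): Middle of the lever's crossbar: round, 14 in diameter, along the clamp's y, 84 free between the arms. It may turn between the fingers as the lever swings.
- wheelset: Finished axle: steel rod 12 in diameter, 170 long along its y, with two wheels 48 in diameter, 10 thick, centred 67 either side of the middle. Origin: middle of the rod. About 0.17 kg. Starts in the clamp.
- bare_axle: Bare axle: steel rod 12 in diameter, 170 long along its y, with only two small collars 20 in diameter, 8 thick, 67 either side of the middle. Origin: middle of the rod. About 0.17 kg. Starts in one wooden stand.
- stand_full: Wooden stand, fixed, pose varies, that holds the bare axle at the start. Origin: underside, z up. Base 80 (x) x 100 (y) x 18; two notched cheeks just like the clamp's (y = +-34, up to z 65), axle along its y with the rod's axis at z = 55.
- stand_free: An identical wooden stand, empty at the start, on the other side of the clamp; here the axle with wheels goes. Origin and axes as stand_full.
- stand_free_seat (a point): Centre of the empty stand's notches: where the middle of a seated axle lies, 55 above the bench; axes as stand_free (axle along y, either way round).
- stand_full_seat (a point): The same point of the stand that holds the bare axle.
- locomotive: Bystander: red tin locomotive 160 long (x), 60 wide, 92 high. Origin: centre of its underside.
- spinning_top: Bystander: blue tin spinning top on its foot, 73 in diameter, 85 high. Origin: foot.
- tweezer_block: Bystander: steel block 45 x 70 x 32 with tweezers standing in it, 92 high in all. Origin: centre of its underside.
- clock_key: Bystander: brass clockwork key lying flat, 90 long (x), 62 wide, 14 high. Origin: on its axis at the bench.
Not all that is in view belongs to the job. There is more than one size of the bare_axle; the one meant has the size given above.

How it is judged:
By the outcome, as a careful person would: the job done as asked, in the order asked, and still so for the second after the job is handed in, with the robot touching nothing.
It also fails if it takes over 72 s, if anything falls off the work surface, if the arm or the gripper's body presses on something with over 40 N, if the wrist force passes 120 N, or if a joint passes its speed limit or range.

## Working session

There is one attempt and no reset: what is moved stays moved. The work goes in short steps, each a Python script; the robot and the scene stay as the last script left them, time stands still between calls to the robot, and variables do not carry over. Pictures are saved under pics/ and viewed, at most 10 in all, crops included, and the job is handed in when it is done.

```bash
mkdir -p pics
cat > h.py <<'E'
import numpy as np, cv2
from station import *
from scipy.spatial.transform import Rotation as R
def cloud(name):
    im,d=get_image(name); c=calibration(name); K=np.array(c["intrinsics"]); k1=c["k1"]
    v,u=np.mgrid[0:420,0:560].astype(float)
    x=(u-K[0,2])/K[0,0]; y=(v-K[1,2])/K[1,1]
    rd=np.hypot(x,y); r=rd.copy()
    for _ in range(20): r=rd/(1+k1*r*r)
    s=np.where(rd>0,r/np.maximum(rd,1e-9),1); x*=s; y*=s
    P=np.stack([x*d,-y*d,-d],-1)
    o=np.array(c["orientation"],float)
    M=o if o.shape==(3,3) else R.from_rotvec(o).as_matrix()
    W=P@M.T+np.array(c["position"]); W[d<=0]=np.nan
    return im,d,W,c
E
python3 - <<'E'
from h import *
for n in("scene","top"):
    im,d,W,c=cloud(n); print(n,c)
    cv2.imwrite(f"pics/{n}0.png",im[:,:,::-1]); np.savez(f"{n}0.npz",im=im,W=W)
print(current_eef_rot(),current_time_s())
E
```

```text
scene {'intrinsics': array([[465.65439926,   0.        , 271.04048965],
       [  0.        , 465.65439926, 207.65684299],
       [  0.        ,   0.        ,   1.        ]]), 'k1': -0.10240460175766623, 'position': array([1427.39925881,  374.51679256,  870.84107453]), 'orientation': array([0.57888701, 0.88684176, 1.88514961])}
top {'intrinsics': array([[543.56990098,   0.        , 281.54644813],
       [  0.        , 543.56990098, 204.53241296],
       [  0.        ,   0.        ,   1.        ]]), 'k1': -0.001049059316110536, 'position': array([ 310.06457667,  -62.10676498, 1462.92142   ]), 'orientation': array([ 0.13180269, -0.10186162, -1.57385117])}
[-3.06389135e+00 -6.89573226e-01  5.10103829e-04] 0.1
```

View pics/scene0.png

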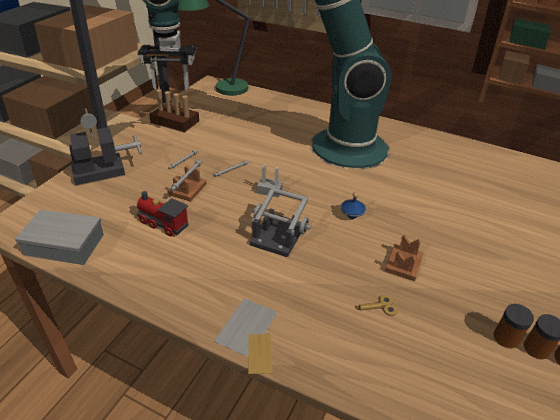

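View pics/top0.png

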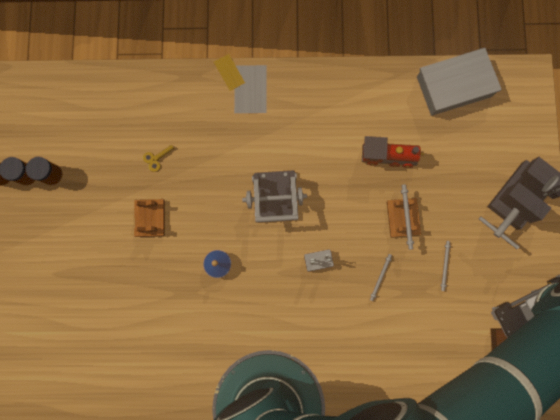

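Scene view: clamp at (280,225) with the lever tilted up; bare axle on its stand (187,180); empty stand (405,258). Top view: clamp (277,197), bar (277,218), empty stand (150,217), full stand (402,217), decoy rods (382,278), (446,266). I'll zoom in on these and read heights.

Run:
```python
from h import *
z=np.load("top0.npz"); im,W=z["im"],z["W"]
cr=[im[160:260,x:x+100][:,:,::-1] for x in(100,228,355)]
big=np.hstack([cv2.resize(c,(266,266),interpolation=cv2.INTER_CUBIC) for c in cr])
Z=W[:,:,2]
hz=[cv2.resize(cv2.applyColorMap(np.clip(np.nan_to_num(Z[160:260,x:x+100])*1.8,0,255).astype(np.uint8),cv2.COLORMAP_JET),(266,266),interpolation=cv2.INTER_NEAREST) for x in(100,228,355)]
cv2.imwrite("pics/crop.png",np.vstack([big,np.hstack(hz)]))
z2=np.load("scene0.npz"); im2=z2["im"]
a=cv2.resize(im2[180:260,240:320][:,:,::-1],(400,400),interpolation=cv2.INTER_CUBIC);b=cv2.resize(im2[145:225,140:220][:,:,::-1],(400,400),interpolation=cv2.INTER_CUBIC)
cv2.imwrite("pics/crop2.png",np.hstack([a,b]))
print(np.nanmedian(Z[100:300:9,100:400:9]), np.nanmedian(z2["W"][150:300:9,150:400:9,2]))
```

```text
0.5451296315909531 1.5857136956747695
```

View pics/crop.png

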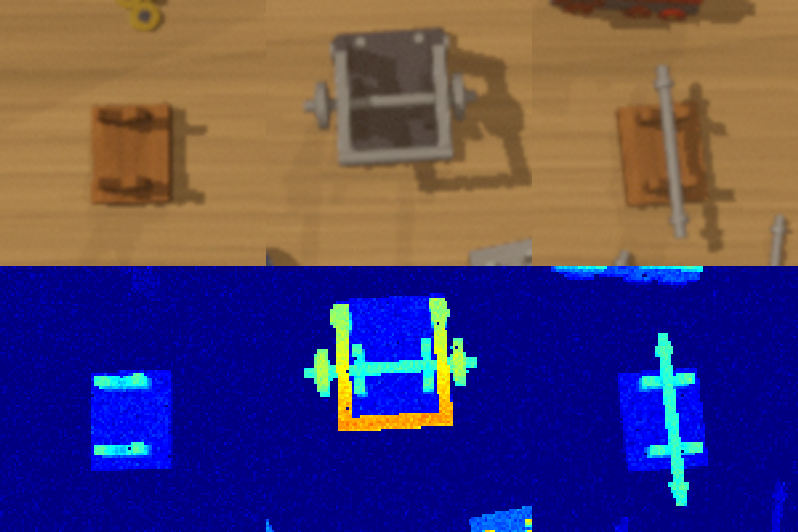

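View pics/crop2.png

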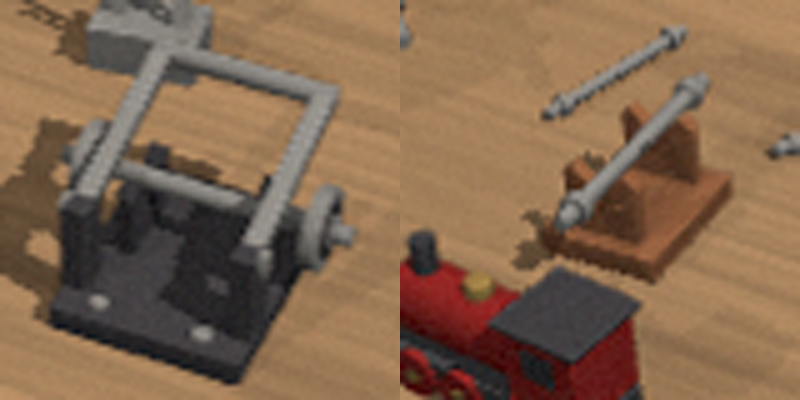

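Run:
```python
from h import *
def fit(W,box,zlo,zhi,lab):
    x0,x1,y0,y1=box
    m=(W[...,2]>zlo)&(W[...,2]<zhi)&(W[...,0]>x0)&(W[...,0]<x1)&(W[...,1]>y0)&(W[...,1]<y1)
    p=W[m]
    if len(p)<10: print(lab,len(p));return
    (cx,cy),(w,h),a=cv2.minAreaRect(p[:,:2].astype(np.float32))
    c=p[:,:2].mean(0); ev=np.linalg.svd(p[:,:2]-c,full_matrices=False)[2][0]
    print(lab,len(p),"rect",np.round([cx,cy,w,h,a],1),"pca",np.round(c,1),round(float(np.degrees(np.arctan2(ev[1],ev[0]))),1),"z",round(float(np.median(p[:,2])),1), round(float(p[:,2].max()),1))
for n in("top","scene"):
    z=np.load(n+"0.npz"); W=z["W"]; T=np.load("top0.npz")["W"]
    if n=="top":
        q=lambda r,c:T[r,c].round(0)
        print(q(217,150),q(197,277),q(217,406),q(218,277))
    S=lambda r,c,d:(np.nanmedian(T[r-2:r+3,c-2:c+3,0])-d,np.nanmedian(T[r-2:r+3,c-2:c+3,0])+d,np.nanmedian(T[r-2:r+3,c-2:c+3,1])-d,np.nanmedian(T[r-2:r+3,c-2:c+3,1])+d)
    fit(W,S(217,150,80),8,80,n+" free all"); fit(W,S(217,150,80),35,80,n+" free cheeks")
    fit(W,S(217,406,90),8,45,n+" full low"); fit(W,S(217,406,110),54,75,n+" full rod")
    b=S(197,277,90)
    fit(W,b,8,25,n+" clamp base")
    fit(W,(b[0],b[1]-40,b[2]+60,b[3]-60),50,70,n+" clamp rod mid")
    fit(W,(b[0],b[1],b[2],b[3]),100,160,n+" lever hi")
    fit(W,(b[0]-20,b[1],b[2],b[3]),115,160,n+" lever bar")
    fit(W,b,45,160,n+" clamp all hi")
```

```text
[495. 319.  19.] [541. -24.  57.] [ 485. -358.   59.] [480. -25. 103.]
top free all 1132 rect [492.3 311.9 138.  132.6   5.3] pca [493.7 320.6] 175.7 z 19.2 69.1
top free cheeks 194 rect [495.1 323.5  79.2  49.8   2.4] pca [497.2 322.1] -178.1 z 55.9 69.1
top full low 846 rect [ 486.2 -359.5  176.6  162.8    0.5] pca [ 489.4 -356.2] -169.1 z 17.5 44.2
top full rod 405 rect [ 486.1 -361.1  168.3   50.3    3.6] pca [ 487.7 -360.8] -175.8 z 59.9 72.7
top clamp base 1143 rect [542.9 -23.7 159.2 175.    0.8] pca [560.3 -17.5] -177.4 z 18.0 24.9
top clamp rod mid 144 rect [542.4 -24.   57.8  50.6  89.6] pca [541.  -31.1] 97.9 z 59.1 67.9
top lever hi 166 rect [486.9 -22.4  26.5 107.5   3.2] pca [481.4 -22.5] 93.4 z 102.6 109.1
top lever bar 0
top clamp all hi 1182 rect [538.4 -17.5 129.8 165.6   3.2] pca [530.8 -18.4] 92.1 z 77.7 109.1
scene free all 1059 rect [499.5 324.4 106.2  79.5   1.3] pca [505.5 324.9] 1.0 z 21.8 67.2
scene free cheeks 363 rect [498.8 323.2  83.8  52.    1.5] pca [501.6 323.4] 1.6 z 50.6 67.2
scene full low 486 rect [ 491.1 -360.7  109.2   83.9    3.2] pca [ 500.  -345.5] -7.1 z 19.8 44.6
scene full rod 270 rect [ 488.9 -359.9  174.    51.3    2.9] pca [ 494.6 -359.1] 3.8 z 60.9 70.1
scene clamp base 967 rect [554.3 -17.2 138.7 112.7   3.4] pca [577.  -14.5] 2.6 z 18.8 24.8
scene clamp rod mid 129 rect [ 5.444e+02 -2.400e+01  4.850e+01  5.960e+01  1.000e-01] pca [545.5 -31.9] 97.4 z 59.4 67.1
scene lever hi 129 rect [487.  -20.8  25.  108.1   2.8] pca [485.  -17.6] 92.9 z 102.6 107.7
scene lever bar 0
scene clamp all hi 1116 rect [540.6 -17.4 132.3 166.9   3.3] pca [543.2 -14.6] 91.5 z 76.0 107.7
```

```bash
cat >> h.py <<'E'
def rod(W,c,ang,L,half,zlo,zhi,wid=9):
    """ridge line of a horizontal rod near c (xy), direction ang (rad)"""
    c=np.array(c,float)
    for _ in range(4):
        u=np.array([np.cos(ang),np.sin(ang)]); n=np.array([-u[1],u[0]])
        p=W.reshape(-1,3); p=p[np.isfinite(p[:,0])]
        s=(p[:,:2]-c)@u; t=(p[:,:2]-c)@n
        m=(abs(s)<half)&(abs(t)<wid)&(p[:,2]>zlo)&(p[:,2]<zhi)
        if callable(L): m&=L(s)
        k=np.polyfit(s[m],t[m],1); ang+=np.arctan(k[0]); c=c+n*k[1]
    return c,ang,int(m.sum()),float(np.median(p[m,2]))
def ends(W,c,ang,zlo,zhi,wid=5,half=110):
    u=np.array([np.cos(ang),np.sin(ang)]); n=np.array([-u[1],u[0]])
    p=W.reshape(-1,3); p=p[np.isfinite(p[:,0])]
    s=(p[:,:2]-c)@u; t=(p[:,:2]-c)@n
    m=(abs(s)<half)&(abs(t)<wid)&(p[:,2]>zlo)&(p[:,2]<zhi)
    return s[m].min(),s[m].max()
E
python3 - <<'E'
from h import *
d=np.pi/180
for n in("top","scene"):
    W=np.load(n+"0.npz")["W"]
    for lab,c,a,f,half in(("wheelset",(542,-18.5),93*d,lambda s:abs(s)<26,26),("bare",(487,-360),6*d,lambda s:(abs(s)<27)|((abs(s)>42)&(abs(s)<60)),60)):
        r=rod(W,c,a,f,half,48,70); c2,a2=r[:2]; e=ends(W,c2,a2,46,90)
        u=np.array([np.cos(a2),np.sin(a2)])
        print(n,lab,np.round(c2,1),round(a2/d,2),r[2:],"ends",np.round(e,1),"mid",np.round(c2+u*(e[0]+e[1])/2,1))
    # free stand: cheek tops; base top
    p=W.reshape(-1,3); b=(abs(p[:,0]-497)<75)&(abs(p[:,1]-323)<65)
    for lab,lo,hi in(("cheeks",40,75),("base",14,24)):
        q=p[b&(p[:,2]>lo)&(p[:,2]<hi)]
        print(n,"free",lab,np.round(cv2.minAreaRect(q[:,:2].astype(np.float32)),1) if 0 else [np.round(v,1) for v in cv2.minAreaRect(q[:,:2].astype(np.float32))])
        if lab=="cheeks":
            A=q[q[:,0]>497];B=q[q[:,0]<497]
            print([ (np.percentile(k[:,0],[2,98]).round(1),np.percentile(k[:,1],[2,98]).round(1)) for k in(A,B)])
    b=(abs(p[:,0]-487)<90)&(abs(p[:,1]+360)<65); q=p[b&(p[:,2]>14)&(p[:,2]<23)]
    print(n,"full base",[np.round(v,1) for v in cv2.minAreaRect(q[:,:2].astype(np.float32))])
    r=rod(W,(483,-21),93*d,None,38,88,112); e=ends(W,r[0],r[1],88,112); print(n,"bar",np.round(r[0],1),round(r[1]/d,2),r[2:],np.round(e,1))
def rot(a):
    y=np.array([np.cos(a),np.sin(a),0]);z=np.array([0,0,-1.]);return R.from_matrix(np.c_[np.cross(y,z),y,z]).as_rotvec()
for lab,xy,a in(("clamp",(542,-18),3),("open",(706,-10),3),("free",(498,323),92),("full",(488,-360),96)):
    for h in(0,180,-180):
        if h<0: continue
        q=inverse_kinematics([*xy,150],rot((a+h)*d)); print(lab,h,None if q is None else np.round(q,2))
E
```

```text
top wheelset [539.3 -18.6] 92.9 (90, 59.05667451440206) ends [-81.6  86.9] mid [539.1 -16. ]
top bare [ 487.1 -360.7] 4.12 (166, 59.04358567984491) ends [-85.2  83.1] mid [ 486.1 -360.7]
top free cheeks [array([495.1, 323.5]), array([79.2, 49.8]), np.float64(2.4)]
[(array([523.7, 534.5]), array([300.9, 348.7])), (array([455.6, 466.3]), array([299. , 346.5]))]
top free base [array([495.3, 323.3]), array([100.4,  80.5]), np.float64(1.7)]
top full base [array([ 490.6, -360.4]), array([100. ,  80.6]), np.float64(3.7)]
top bar [480.1 -21.2] 93.4 (166, 100.82533272809633) [-54.6  52.1]
scene wheelset [543.6 -18.4] 92.29 (78, 59.40593835870254) ends [-82.2  88.3] mid [543.4 -15.4]
scene bare [ 486.9 -359. ] 4.95 (96, 60.32465319310063) ends [-85.   86.3] mid [ 487.5 -358.9]
scene free cheeks [array([498.8, 323.2]), array([83.8, 52. ]), np.float64(1.5)]
[(array([525.9, 540.2]), array([300.3, 348.4])), (array([458.1, 471.6]), array([298.3, 346.6]))]
scene free base [array([499.3, 324.3]), array([105.9,  79.5]), np.float64(1.3)]
scene full base [array([ 491.3, -361.2]), array([108.9,  83.6]), np.float64(3.7)]
scene bar [485.4 -20.9] 93.72 (135, 101.27178159878645) [-54.2  53.7]
clamp 0 [ 0.46  0.39 -0.6   1.86  0.26  0.97 -0.2 ]
clamp 180 [-0.84  0.56  1.09  1.9  -0.57  1.04 -2.6 ]
open 0 [ 0.37  0.69 -0.63  1.42  0.43  1.17 -0.27]
open 180 [-0.65  0.88  1.08  1.46 -0.79  1.28 -2.58]
free 0 [ 0.1   0.63 -1.02  1.72  0.59  1.13  0.51]
free 180 [ 0.03  0.58 -0.9   1.73  0.51  1.09 -2.57]
full 0 [ 1.05  0.51 -0.62  1.7   0.34  1.04  1.99]
full 180 [ 0.62  0.44 -0.05  1.71  0.03  0.99 -0.9 ]
```

```bash
cat >> h.py <<'E'
D=np.pi/180
def rot(a):
    y=np.array([np.cos(a),np.sin(a),0]);z=np.array([0,0,-1.]);return R.from_matrix(np.c_[np.cross(y,z),y,z]).as_rotvec()
CL=np.array([540.2,-18.5]); YAW=3.1*D
def cw(x,y,z): return [CL[0]+x*np.cos(YAW)-y*np.sin(YAW),CL[1]+x*np.sin(YAW)+y*np.cos(YAW),z]
def bar(q): return cw(52-115*np.cos(q),0,67+115*np.sin(q)-19)
def st(l): print(l,round(current_time_s(),1),np.round(current_eef_pos(),1),np.round(current_force(),1),round(current_opening(),1),round(current_grip_force(),1),flush=True)
E
python3 - <<'E'
from h import *
b=bar(0.237); o=rot(YAW)
move_gripper(50)
move_pose([b[0],b[1],160],o); st("above")
move_linear(b,150,contact_N=15); st("down")
move_gripper(0); st("grip")
for q in np.linspace(0.237,2.87,13)[1:]: 
    move_linear(bar(q),120); 
    if abs(current_force()).max()>15: st(q)
st("open"); move_gripper(50); st("rel")
p=current_eef_pos(); move_linear([p[0],p[1],200],250)
im,d,W,c=cloud("top"); cv2.imwrite("pics/t1.png",cv2.resize(im[120:270,200:350][:,:,::-1],(500,500)))
st("up")
E
```

```text
above 3.0 [480.7 -22.8 160. ] [-0.4 -1.2 -0.5] 50.2 0.0
down 3.7 [480.9 -21.7  75.6] [ 0.4 -0.2 -0. ] 50.1 0.0
grip 4.4 [481.3 -21.7  75.3] [ 6.2  0.7 -2.2] 12.9 30.0
0.6758333333333333 5.1 [505.5 -20.3 120.6] [ 22.6   0.6 -17.6] 13.2 30.0
0.89525 5.5 [521.8 -19.4 137.5] [ 16.3   0.7 -20.3] 13.5 30.0
open 8.7 [703.2  -9.8  77.6] [ 4.9 -2.9 -0.7] 13.5 30.0
rel 9.4 [702.7  -9.7  78.9] [-0.5  0.1 -0.2] 49.7 0.0
up 10.1 [702.3  -9.8 199.4] [ 0.  -0.5  0.2] 50.3 0.0
```

View pics/t1.png

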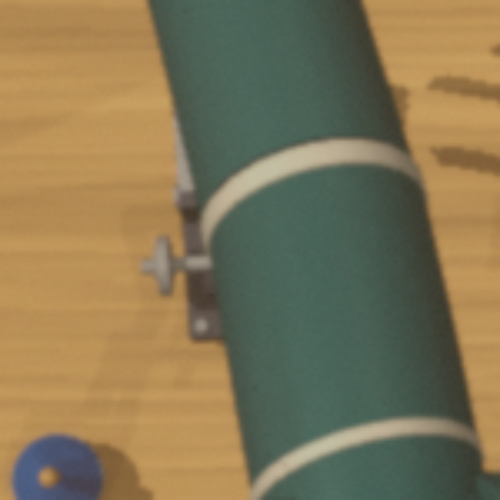

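The arm hides the clamp in the top view, but the wheelset is untouched at (165,265) in the crop and the lever forces were small. Next, lift the wheelset and check the lever in the scene view.

```bash
sed -i 's/540.2,-18.5/540.7,-18.5/' h.py
python3 - <<'E'
from h import *
o=rot(YAW); g=cw(0,2.6,36)
move_pose([g[0],g[1],160],o); move_linear(g,150,contact_N=15); st("down")
move_gripper(0); st("grip")
move_linear([g[0],g[1],190],150); st("lift")
f=[495.8,323.4]; of=rot(91.8*D)
move_pose([*f,190],of); st("over free")
im,d,W,c=cloud("scene"); cv2.imwrite("pics/s2.png",cv2.resize(im[120:330,200:480][:,:,::-1],(800,600)))
np.savez("s2.npz",im=im,W=W)
im,d,W,c=cloud("top"); cv2.imwrite("pics/t2.png",cv2.resize(im[120:270,100:350][:,:,::-1],(800,480)))
np.savez("t2.npz",im=im,W=W)
p=W.reshape(-1,3); m=(abs(p[:,1]+15)<70)&(p[:,0]>640)&(p[:,0]<760)&(p[:,2]>60)&(p[:,2]<130)
q=p[m]; k=q[q[:,0]>q[:,0].max()-14]; print("bar",k.mean(0) if len(q) else None,len(k))
E
```

```text
down 11.8 [541.2 -15.8  36.7] [0.5 0.9 0.5] 50.0 0.0
grip 12.5 [540.4 -15.9  36. ] [-2.5  0.2  3.8] 11.1 30.0
lift 13.7 [540.1 -15.9 189.1] [-0.  -0.2 -1.7] 11.1 30.0
over free 15.0 [496.5 322.1 189.7] [ 1.5  0.1 -2.6] 10.6 30.0
bar [703.19722309 -15.99379791 102.86531285] 163
```

View pics/s2.png

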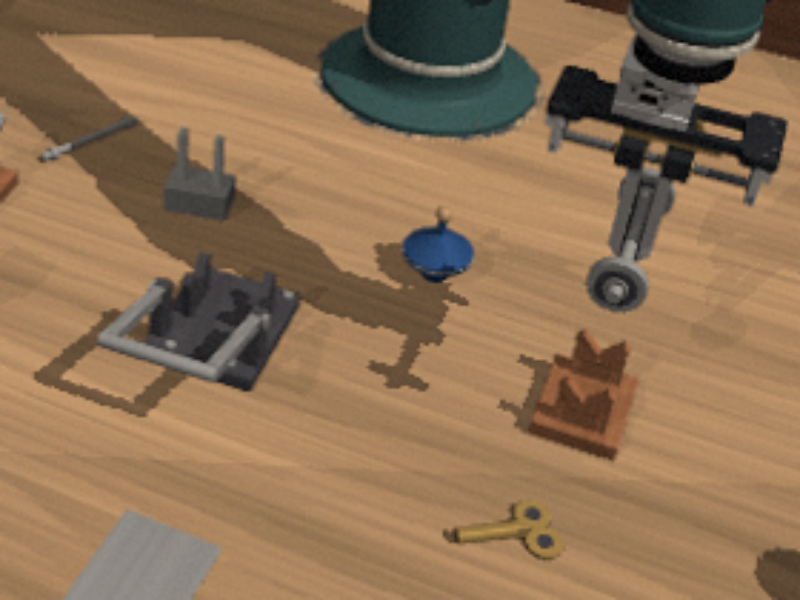

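View pics/t2.png

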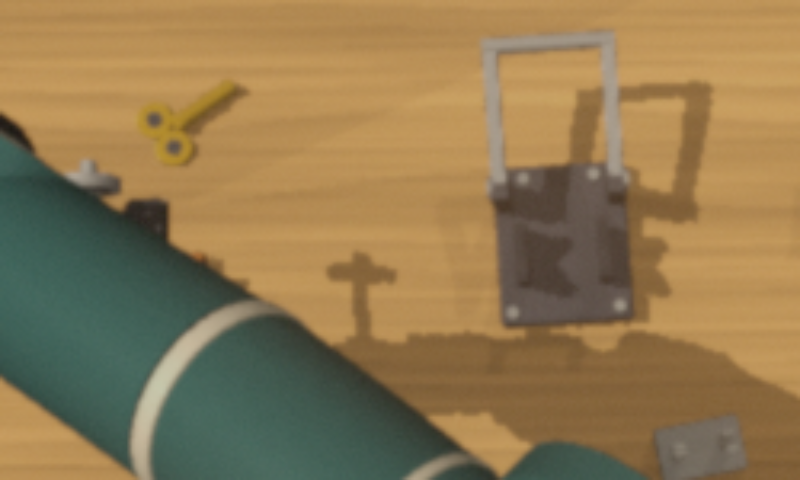

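The lever is fully open (scene view, 160,330), with its hinge posts and notches clear. The wheelset hangs level over the empty stand (585,395). Next, refine the clamp base and the held rod's end from these clouds, then place.

Run:
```python
from h import *
for n in("t2","s2"):
    W=np.load(n+".npz")["W"]; p=W.reshape(-1,3)
    m=(abs(p[:,0]-552)<90)&(abs(p[:,1]+18)<80)&(p[:,2]>14)&(p[:,2]<22)
    r=cv2.minAreaRect(p[m][:,:2].astype(np.float32)); print(n,"base",[np.round(v,1) for v in r])
    m=(p[:,0]>515)&(p[:,0]<610)&(abs(p[:,1]-325)<40)&(p[:,2]>165)&(p[:,2]<250)
    k=p[m]; 
    if len(k):
        e=k[k[:,0]>k[:,0].max()-5]; print("end x",np.sort(k[:,0])[-6:].round(1),"end pts",np.median(e,0).round(1),"wheel z",k[:,2].min().round(1),k[:,2].max().round(1),"y",np.percentile(k[:,1],[2,98]).round(1))
```

```text
t2 base [array([551.6, -18.5]), array([135.6, 111.7]), np.float64(3.3)]
end x [580.8 582.  582.6 583.2 583.2 583.3] end pts [580.8 325.5 212.4] wheel z 187.2 237.0 y [302.9 332.7]
s2 base [array([552.1, -17.4]), array([139.3, 112.6]), np.float64(3.1)]
end x [585.6 586.  586.2 586.5 587.2 587.9] end pts [584.8 326.3 210.5] wheel z 184.7 235.0 y [304.4 348. ]
```

```bash
sed -i 's/540.7,-18.5/540.3,-18.6/' h.py
python3 - <<'E'
from h import *
f=[494.6,323.6]
move_linear([*f,60],150); st("near")
print(move_linear([*f,35.0],40,contact_N=8)); st("seat")
move_gripper(45); st("rel")
move_linear([*f,190],200)
o=rot(274.2*D); b=[486.5,-360.0]
move_pose([*b,190],o); st("over full")
pause(0.1)
for n in("top","scene"):
    im,d,W,c=cloud(n); np.savez(n+"3.npz",im=im,W=W)
    r=rod(W,(496,323.4),2*D,lambda s:abs(s)<27,27,50,72); e=ends(W,r[0],r[1],50,85)
    u=np.array([np.cos(r[1]),np.sin(r[1])])
    print(n,np.round(r[0],1),round(r[1]/D,2),r[2:],np.round(e,1),np.round(r[0]+u*sum(e)/2,1))
    p=W.reshape(-1,3); m=(abs(p[:,0]-496)<65)&(abs(p[:,1]-323)<55)&(p[:,2]>14)&(p[:,2]<22)
    print([np.round(v,1) for v in cv2.minAreaRect(p[m][:,:2].astype(np.float32))])
    k=p[(abs(p[:,0]-496)<95)&(abs(p[:,1]-323)<30)&(p[:,2]>67)&(p[:,2]<90)]
    for h in(k[k[:,0]>496],k[k[:,0]<496]): print("wheel",np.percentile(h,[3,50,97],0).round(1).tolist())
    if n=="scene": cv2.imwrite("pics/s3.png",cv2.resize(im[120:330,140:460][:,:,::-1],(800,525)))
E
```

```text
near 16.1 [495.  324.   60.9] [-0.3 -0.4 -1.4] 11.1 30.0
True
seat 16.6 [494.5 322.8  36.7] [ 1.  -1.1  1.7] 11.1 30.0
rel 17.4 [494.3 323.   37. ] [-0.1 -0.  -0.3] 45.5 0.0
over full 20.7 [ 487.  -359.1  189.9] [0.4 0.6 0. ] 45.1 0.0
top [496.  322.9] 1.42 (84, 60.123904211151626) [-84.1  84.9] [496.4 322.9]
[array([494.9, 322.9]), array([100. ,  81.4]), np.float64(2.1)]
wheel [[528.7, 305.2, 67.7], [562.2, 323.2, 75.5], [567.6, 343.8, 81.2]]
wheel [[423.7, 303.3, 68.0], [428.6, 321.1, 75.9], [434.0, 338.6, 81.1]]
scene [496.  323.3] 2.09 (71, 59.89340301142772) [-72.5  90.7] [505.1 323.6]
[array([498.6, 324.7]), array([104.8,  79.6]), np.float64(1.9)]
wheel [[560.9, 306.9, 67.4], [569.5, 325.5, 73.3], [574.4, 344.1, 79.8]]
wheel [[427.3, 302.6, 67.3], [435.4, 321.5, 73.4], [440.1, 340.6, 80.7]]
```

View pics/s3.png

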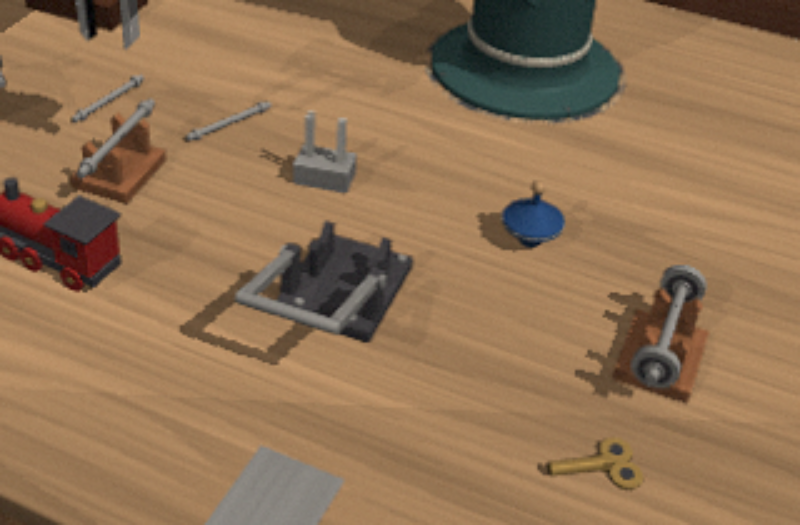

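The wheelset sits square and centred in its stand (660,330). Next, the bare axle.

Run:
```python
from h import *
b=[486.5,-360.0]
move_linear([*b,36],150,contact_N=15); st("down")
move_gripper(0); st("grip")
move_linear([*b,190],150)
g=cw(0,0,190)
move_pose(g,rot(YAW)); st("over clamp")
move_linear(cw(0,0,60),150); print(move_linear(cw(0,0,35),40,contact_N=8)); st("seat")
move_gripper(45); st("rel")
move_linear(g,200); move_pose([480,-280,220],rot(YAW)); pause(0.1)
for n in("top","scene"):
    im,d,W,c=cloud(n); np.savez(n+"4.npz",im=im,W=W)
    r=rod(W,CL,93.1*D,lambda s:abs(s)<26,26,50,72); e=ends(W,r[0],r[1],48,85)
    u=np.array([np.cos(r[1]),np.sin(r[1])])
    print(n,np.round(r[0],1),round(r[1]/D,2),r[2:],np.round(e,1),np.round(r[0]+u*sum(e)/2,1))
    p=W.reshape(-1,3); m=(abs(p[:,0]-552)<90)&(abs(p[:,1]+18)<80)&(p[:,2]>14)&(p[:,2]<22)
    print([np.round(v,1) for v in cv2.minAreaRect(p[m][:,:2].astype(np.float32))])
    if n=="scene": cv2.imwrite("pics/s4.png",cv2.resize(im[120:330,140:460][:,:,::-1],(800,525)))
st("t")
```

```text
down 22.1 [ 487.  -360.3   36.8] [-0.1 -0.5 -0. ] 45.2 0.0
grip 22.7 [ 486.9 -363.3   37.2] [  0.1 -13.7   4.1] 11.1 30.0
over clamp 25.2 [540.4 -19.9 189.8] [-0.3 -0.7 -2. ] 10.9 30.0
True
seat 26.8 [540.5 -18.7  36.6] [ 1.4 -0.6  1.5] 10.8 30.0
rel 27.5 [539.8 -18.8  36.8] [0.2 0.5 1.7] 45.0 0.0
top [539.3 -18.7] 93.06 (89, 59.5570265926649) [-81.6  86.9] [539.2 -16. ]
[array([551.7, -18.5]), array([135.7, 111.7]), np.float64(3.4)]
scene [543.5 -18.4] 91.54 (80, 59.27092319869644) [-80.8  88.3] [543.4 -14.7]
[array([551.2, -15.7]), array([117.6, 136.4]), np.float64(88.8)]
t 29.6 [ 480.6 -278.7  219.9] [ 0.8 -0.1  0.4] 45.0 0.0
```

View pics/s4.png

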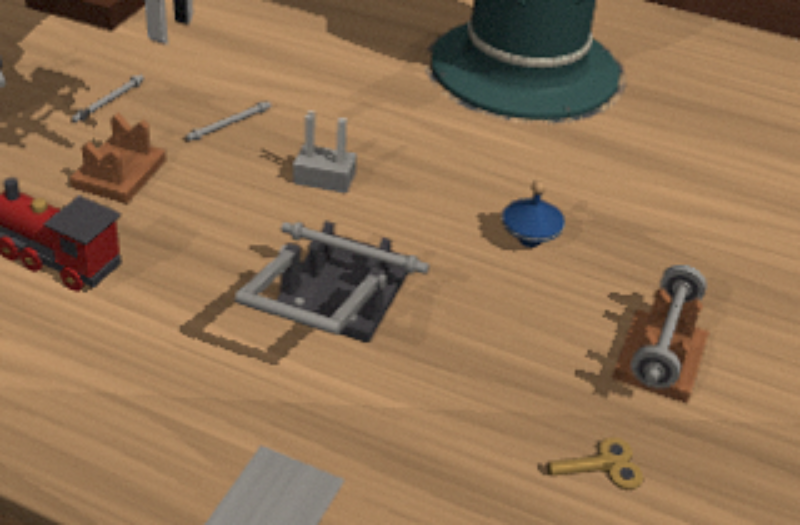

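The bare axle is seated in the clamp (355,248), but may be a few mm off centre. I'll check its collars against the cheeks at the same height.

Run:
```python
from h import *
def an(W,c,ang,lab):
    u=np.array([np.cos(ang),np.sin(ang)]); n=np.array([-u[1],u[0]])
    p=W.reshape(-1,3); p=p[np.isfinite(p[:,0])]; s=(p[:,:2]-c)@u; t=(p[:,:2]-c)@n
    ch=(abs(t)>9)&(abs(t)<24)&(p[:,2]>42)&(p[:,2]<70)&(abs(s)<44)
    out=[]
    for sg in(1,-1):
        a=s[ch&(sg*s>20)]; out.append(np.percentile(a,[5,50,95]).round(1).tolist() if len(a) else None)
    co=(abs(t)<10)&(p[:,2]>62.8)&(p[:,2]<90)&(abs(s)>50)&(abs(s)<80)
    r=(abs(t)<5)&(p[:,2]>48)&(p[:,2]<85)&(abs(s)<110)
    print(lab,"cheeks",out,"collars",[np.percentile(s[co&(sg*s>0)],[5,50,95]).round(1).tolist() for sg in(1,-1) if (co&(sg*s>0)).any()],"ends",np.sort(s[r])[[0,2,-3,-1]].round(1))
for f in("top4","scene4"):
    W=np.load(f+".npz")["W"]; o=0 if f[0]=='t' else 2
    an(W,np.array([539.3+o,-18.6]),93.1*D,f+" clamp"); an(W,np.array([495.5+o,323.2]),1.9*D,f+" free")
an(np.load("top0.npz")["W"],np.array([487.1,-360.7]),4.1*D,"top0 full")
```

```text
top4 clamp cheeks [[28.8, 33.0, 37.9], [-38.4, -34.9, -30.0]] collars [[55.6, 69.8, 73.0], [-76.2, -63.1, -52.3]] ends [-81.7 -81.3  86.2  86.8]
top4 free cheeks [[28.6, 32.3, 38.1], [-39.5, -34.8, -30.1]] collars [[60.5, 65.6, 74.9], [-73.8, -67.3, -57.1]] ends [-83.6 -83.5  85.3  85.6]
scene4 clamp cheeks [[29.3, 35.4, 39.5], [-38.1, -32.5, -28.4]] collars [[67.1, 72.3, 76.5], [-78.5, -63.7, -58.9]] ends [-80.8 -79.9  88.4  89. ]
scene4 free cheeks [[31.0, 37.1, 41.6], [-37.4, -30.3, -27.1]] collars [[64.1, 73.6, 78.1], [-68.6, -61.3, -56.9]] ends [-71.5 -68.   87.7  89.1]
top0 full cheeks [[32.5, 36.1, 41.9], [-35.2, -30.9, -26.4]] collars [[57.1, 65.9, 72.6], [-75.3, -66.1, -51.8]] ends [-85.2 -82.8  82.4  83.1]
```

The axle sits 3 mm towards the clamp's +y. I'll lift it slightly, shift it, reseat it, then close the lever.

Run:
```python
from h import *
o=rot(YAW)
move_pose(cw(0,0,190),o); move_linear(cw(0,0,36.3),150,contact_N=15); move_gripper(0); st("grip")
move_linear(cw(0,0,50),60); move_linear(cw(0,-3,50),20); print(move_linear(cw(0,-3,35),40,contact_N=8)); st("seat")
move_gripper(45); move_linear(cw(0,-3,190),200)
b=bar(2.88); move_pose([b[0],b[1],190],o)
im,d,W,c=cloud("scene"); e=ends(W,np.array([541.3,-18.6]),93.1*D,48,85); print("scene ends",np.round(e,1))
move_linear(b,150,contact_N=15); st("bar"); move_gripper(0); st("grip")
for q in np.linspace(2.88,0.08,14)[1:]:
    move_linear(bar(q),120)
    if abs(current_force()).max()>25: st(q)
print(move_linear(bar(-0.03),40,contact_N=15)); st("shut")
move_gripper(35); st("rel")
p=current_eef_pos(); move_linear([p[0],p[1],150],200)
move_gripper(0); b=bar(0.0)
print(move_linear([b[0],b[1],67+7-4],40,contact_N=12)); st("press")
move_linear([b[0],b[1],200],200); move_pose([450,-280,220],o); pause(.1)
for n in("top","scene"):
    im,d,W,c=cloud(n); np.savez(n+"5.npz",im=im,W=W)
    r=rod(W,CL,93.1*D,lambda s:abs(s)<26,26,50,72); e=ends(W,r[0],r[1],48,90)
    rb=rod(W,bar(0)[:2],93.1*D,None,38,50,112); print(n,"rod",np.round(r[0],1),r[2:],np.round(e,1),"bar",np.round(rb[0],1),rb[2:])
    x=(140,460) if n=="scene" else (90,430)
    if n=="scene": cv2.imwrite("pics/s5.png",cv2.resize(im[120:330,140:460][:,:,::-1],(800,525)))
st("t")
```

```text
grip 32.5 [540.5 -18.6  36.4] [ 1.5 -0.   1.3] 10.9 30.0
True
seat 33.5 [540.7 -21.6  35.9] [ 2.  -0.7  0.9] 10.9 30.0
scene ends [-73.1  86.2]
bar 36.8 [703.6  -9.7  78.8] [0.  0.3 0.7] 44.7 0.0
grip 37.4 [703.3  -9.8  77.9] [ 1.9 -0.1  1.2] 13.1 30.0
False
shut 42.5 [477.6 -22.   44.2] [1.8 3.6 4.5] 13.5 30.0
rel 43.1 [477.4 -22.1  44.5] [-0.3 -0.5  0.8] 35.2 0.0
True
press 46.2 [477.4 -22.   72.5] [-3.1 -0.  12.4] 0.3 6.1
top rod [539.3 -18.7] (91, 59.28783617068734) [-84.3  83.9] bar [476.4 -22.1] (157, 71.71908442345602)
scene rod [543.4 -18.4] (80, 59.22821380924705) [-82.7  86.2] bar [481.3 -21.8] (129, 71.31077828729701)
t 48.2 [ 450.5 -278.8  220. ] [-0.3  0.4 -0.2] 0.3 0.0
```

View pics/s5.png

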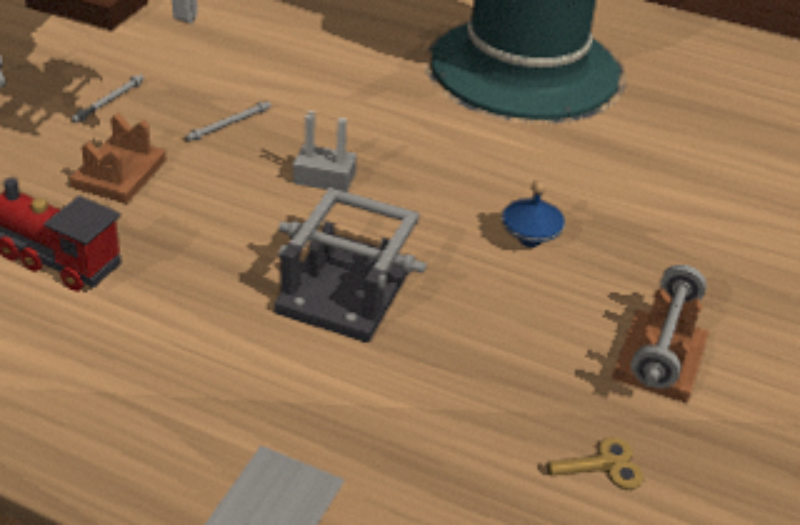

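The lever lies flat on the centred bare axle (350,240), with the bar at its closed height. The wheelset and the bystanders haven't moved.

```bash
python3 -c "
from station import *
print(finish_job())"
```

```text
the job is handed in; nothing more can be done
None
```

The changeover is done and handed in at about 48 s: the axle with wheels lies squarely in the free stand, centred to about 2 mm, and the bare axle is centred in the clamp under the fully closed lever, with no bystander disturbed.

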